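# Dial open the tool chest

### The arm

A 6-joint arm with a two-finger parallel gripper is mounted at the origin on the work surface. World frame = base frame: x ahead of the robot, y to its left, z up, the work surface at z = 0. Lengths are in m, angles in rad, forces in N, time in s.
With the tool pointing down it reaches from about 0.25 to 0.725 m from the base axis. Payload 4 kg.
Tool frame: the origin (TCP) lies between the finger pads; the fingertips stand 19 mm ahead of it and the grasp point (between the pads) is the TCP (r.tip_extent is the distance from the TCP to the fingertips, in m); z points along the fingers, y is the direction in which the jaws open and shut (so a half turn about z gives the same grasp; the last joint's range is limited). The gripper opens to 85 mm and grips with 20 to 120 N. Pads are 22 mm wide; open, the fingers measure 114 mm over their backs; the gripper's body (76 mm by 85 mm) begins 54 mm behind the grasp point. The pads swing forward as they close: fully open they stand 13 mm farther back than shut.
Start: joints at [-1.127, 0.241, 0.005, 1.335, 0, 1.571], TCP at [0.215, -0.452, 0.25] pointing down, gripper open.
Joint ranges: [-2.72, 2.72], [-1.05, 1.87], [-1.09, 1.28], [-1.99, 2.15], [-1.42, 1.44], [-3.14, 3.14]. Speed limits (rad/s): [2.79, 2.79, 3.14, 3.14, 3.14, 3.14].

### API

Orientations are given as a rotation vector (axis times angle).
In Python, from plant import r, viewer gives the robot as it stands.
- The arm moves only by the tool drive_tool, never from a script. Its arguments are lists of equal length, an entry for each row: "jaw": the closure, from 0 (fully open) to 1 (shut); "offset": the shift along the world's x, y, z in mm, a list of three; "roll": the turn about the world's z in rad. In form: {"jaw": [jaw, ...], "offset": [[tx, ty, tz], ...], "roll": [roll, ...]}. A call has exactly 10 rows; each row is the pose to reach, as a shift and turn from the pose measured when the call began; what a row does not reach only later rows make up. A row lasts 1/10 s, in which the tool goes at most 50 mm and 8.59 degrees, less where a joint would pass 70% of its speed; a pose out of reach is approached as far as the arm can. A call with a gripper value outside its range is refused whole. The fingers move at their own pace and stop on an object; "newtons" is the grip in N (left out, the last holds). Time passes only in rows, so rows that repeat a pose let the fingers close, or fill a call up. It gives the time, the measured TCP pose, the force and the opening at its end, in the units of the state.
- r.read_state(): the state, without advancing time (a new reading comes with each control period).
- viewer.capture(name): name is "scene" or "top"; returns a dict with "frame" (384x512x3 uint8, red, green, blue), "vfov" (degrees; the focal length in pixels is half the picture's height over the tangent of half this angle, whatever the lens; pixels are square), "cx", "cy" (the principal point, pixels), "extrinsics" (4x4, takes a point from camera to world coordinates). Camera axes: x right, y up, looking along -z (the intrinsics and any distortion apply to the point x, -y, -z); pixel columns grow to the right and rows downward; lengths in m; the calibration is good to about 2 mm. A picture is of the moment at which its call begins. There is no depth.
- r.job_done(): hands the job in, once; it reports no verdict.
The state is a dict: "t": time; "joint_pos": joint angles; "qd": joint speeds; "tau": joint torques, N m; "position": TCP position; "ee_rot": TCP orientation; "wrist_force": force on the tool from outside, world axes, zero at the start; "ft_torque": the same for the moment, N m; "opening": finger opening in m.
Only numpy, scipy, OpenCV 4.12 (cv2) and the standard library are available. Lean on these libraries where they do the work, as an engineer would, in place of code of your own. Each camera call takes 0.05 s, during which the arm holds its last target.

### The job

Open the locked steel chest on the sculpture bench: turn its dial left (counter-clockwise seen from above) to 2, then right to 18, resting about a second on each, then slowly left again until you feel it come up against its stop, somewhere between 3 and 5. Do not force the dial against the stop. Then slide the chest's lid fully open by its grip bar, let go, and leave the other things on the bench where they lie.

Things in the scene. Friction and masses are not known exactly. Their poses are not given: they have to be found in the camera images.
- case: steel tool chest, fixed, 200 (x) x 360 (y) x 116 mm high; origin: centre of its underside, x to its back (away from the robot), y to its left, z up. The -y 160 mm of its top are a fixed deck with the dial; a sliding lid covers the other 200 mm, flush with the deck at 116 mm
- dial (a joint): turn of the dial, rad, left (counter-clockwise from above) positive; 0 = long zero mark with dot at the white index on the deck, on the dial's -x side (nearest the robot). 20 divisions of 0.31416, numbered 0 to 19 clockwise, no figures, each fifth longer: turning left brings 1, 2, 3.. to the index (2 = 0.628), right brings 19, 18.. (18 = -0.628). Starts near 0; end stop on the right at -1.1
- dial_grip (a point): centre of the dial's grip, on its axis, 150 mm above the bench, at chest x 0, y -100. The dial is a dark disc 72 mm wide, 12 thick, its top 128 mm above the bench; the grip is an upright bar 40 mm long, 12 thick, 32 tall (128 to 160 mm above the bench), lengthwise through the zero mark (white stripe on its top on that side): along chest x at reading 0. It takes about 0.05 N m to turn
- spindle: dial's spindle and what it turns in the lock, unseen; origin on the dial's axis 116 mm above the bench. Turning left, the dial meets a hard stop at a hidden value, 1.0 to 1.55 rad, new each time; within 0.1 rad before it a spring bolt drops, frees the lid and keeps the dial there (under 0.1 rad of play). Over about 0.6 N m on the dial at the stop is forcing it
- lid (a joint): how far the lid is open, m: 0 shut, 0.12 fully open, where it stops; it slides level towards the chest's +y with about 3 N of friction and stays where left. Until the bolt has dropped it moves only about 5 mm
- lid_grip (a point): middle of the lid's upright grip bar: 50 mm long (along chest x), 12 thick (along y), 34 tall, from 116 to 150 mm above the bench; this point at 136 mm, 40 mm from the chest's middle towards +y when shut; moves with the lid
- mallet: wooden mallet lying down, head 60 mm dia x 100 mm, handle 24 dia; origin under it; bystander, not to be disturbed
- plaster_block: white plaster block 70 x 50 x 45 mm; bystander, not to be disturbed
- scraper: flat scraper 180 mm long, lying; bystander, not to be disturbed
- tin: plain steel tin 70 mm wide, 75 mm tall; bystander, not to be disturbed
- bowl: terracotta bowl 110 mm wide, 45 mm tall; bystander, not to be disturbed
- spanner: steel spanner 160 mm long, lying; bystander, not to be disturbed
- wood_block: wooden block 90 x 35 x 20 mm; bystander, not to be disturbed

How it is judged:
By the outcome, as a careful person would: the job done as asked, in the order asked, and still so for the second after the job is handed in, with the robot touching nothing.
It also fails if it takes over 72 s, if anything falls off the work surface, if the arm or the gripper's body presses on something with over 40 N, if the wrist force passes 120 N, or if a joint passes its speed limit or range.

## Working session

There is one attempt and no reset: what is moved stays moved. The work goes in short steps, Python scripts to look and compute and a tool call to move; the robot and the scene stay as the last step left them, time stands still between calls to the robot, and variables do not carry over. Pictures are saved under pics/ and viewed, and the job is handed in when it is done.

Besides the shell and the picture viewer there is one more tool, called after "Call:" by a JSON object that holds its "name" and its "arguments". drive_tool: Moves the arm, as the interface text tells. Its arguments: {"type":"object","properties":{"jaw":{"type":"array"},"offset":{"type":"array"},"roll":{"type":"array"},"newtons":{"type":"number"}},"required":["jaw","offset","roll"]}

```bash
mkdir -p pics; ls
python3 - <<'E'
from plant import r, viewer
import cv2
print(r.read_state(), r.tip_extent)
for n in ("scene","top"):
    c=viewer.capture(n); print(n,{k:(v if k!='frame' else v.shape) for k,v in c.items()})
    cv2.imwrite(f"pics/{n}0.png",c['frame'][:,:,::-1])
    import numpy as np; np.save(f"{n}0.npy",c,allow_pickle=True)
E
```

```text
pics
{'t': 0.0, 'joint_pos': array([-1.12697415e+00,  2.41464330e-01,  3.72553481e-03,  1.33521453e+00,
        3.93454593e-05,  1.57076084e+00]), 'qd': array([ 0.00144234,  0.00151599, -0.00036838,  0.000332  ,  0.00127119,
        0.00214824]), 'tau': array([ 1.08583408e-03, -3.72322655e+01,  2.52404684e+01,  1.69647415e-02,
        1.47994861e-04, -2.52181636e-06]), 'position': array([ 0.21445089, -0.45101434,  0.24938778]), 'ee_rot': array([-3.06248315e+00, -6.91035732e-01,  6.84917354e-04]), 'wrist_force': array([ 0.47350073, -0.39248399, -0.96847278]), 'ft_torque': array([ 0.00539394, -0.05691068,  0.01496283]), 'opening': 0.08548187800916084} 0.019
scene {'frame': (384, 512, 3), 'vfov': 48.27028634736422, 'cx': 254.13367726470864, 'cy': 199.80232123483967, 'extrinsics': array([[-0.71764255, -0.43214079,  0.54611675,  1.16016108],
       [ 0.69640606, -0.44844913,  0.56027848,  0.65816695],
       [ 0.0027864 ,  0.78239869,  0.62277165,  0.82460548],
       [ 0.        ,  0.        ,  0.        ,  1.        ]])}
top {'frame': (384, 512, 3), 'vfov': 56.12931237958149, 'cx': 251.51879882406158, 'cy': 188.13863475298453, 'extrinsics': array([[ 0.01526139,  0.98437878, -0.17540098,  0.40939501],
       [-0.99971681,  0.01181884, -0.02065474, -0.00137994],
       [-0.01825905,  0.17566653,  0.98428039,  1.00233259],
       [ 0.        ,  0.        ,  0.        ,  1.        ]])}
```

View pics/scene0.png

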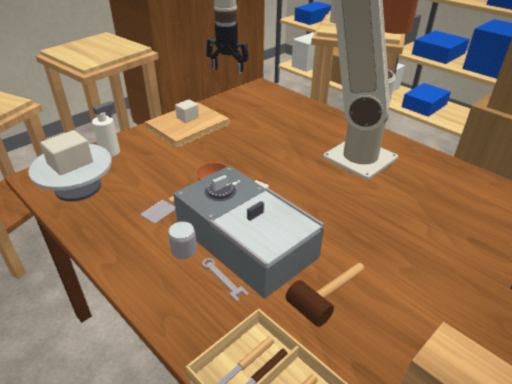

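View pics/top0.png

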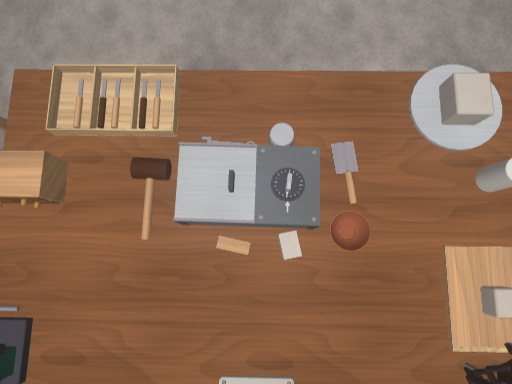

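The top view shows the chest at about (176–320, 145–227), with the dial at about (288, 184) and the lid bar at about (231, 181). I'll measure these on an enlarged crop.

```bash
cat > h.py <<'E'
import numpy as np, cv2
def ray(c,u,v):
    f=c['frame'].shape[0]/2/np.tan(np.radians(c['vfov'])/2)
    d=np.array([(u-c['cx'])/f,-(v-c['cy'])/f,-1.0]); E=c['extrinsics']
    return E[:3,3],E[:3,:3]@d
def onz(c,u,v,z):
    o,d=ray(c,u,v); return o+d*(z-o[2])/d[2]
def proj(c,p):
    E=c['extrinsics'];q=E[:3,:3].T@(np.array(p)-E[:3,3]);f=c['frame'].shape[0]/2/np.tan(np.radians(c['vfov'])/2)
    return c['cx']+f*q[0]/-q[2], c['cy']-f*q[1]/-q[2]
E
python3 - <<'E'
from h import *
t=np.load('top0.npy',allow_pickle=True).item();s=np.load('scene0.npy',allow_pickle=True).item()
f=t['frame'][:,:,::-1]
cv2.imwrite('pics/tc.png',cv2.resize(f[130:240,165:332],None,fx=4.7,fy=4.7,interpolation=cv2.INTER_CUBIC))
g=s['frame'][:,:,::-1]
cv2.imwrite('pics/sc.png',cv2.resize(g[160:300,165:332],None,fx=4,fy=4,interpolation=cv2.INTER_CUBIC))
E
```

```text
(no output)
```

View pics/tc.png

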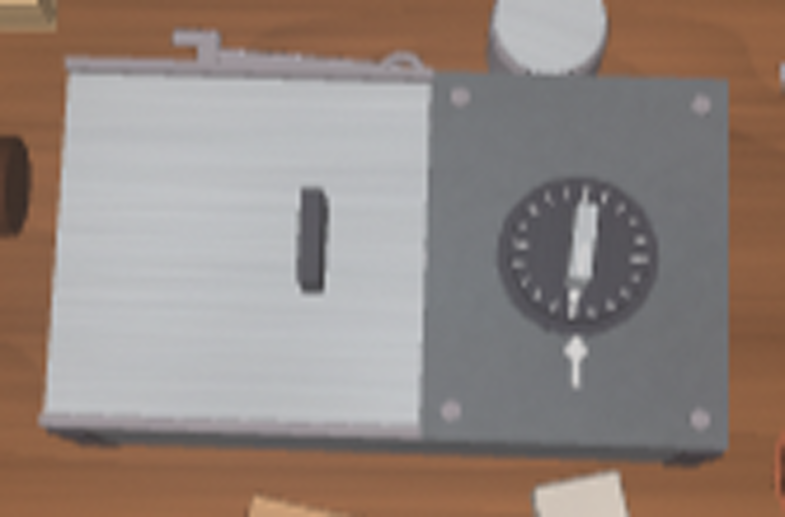

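View pics/sc.png

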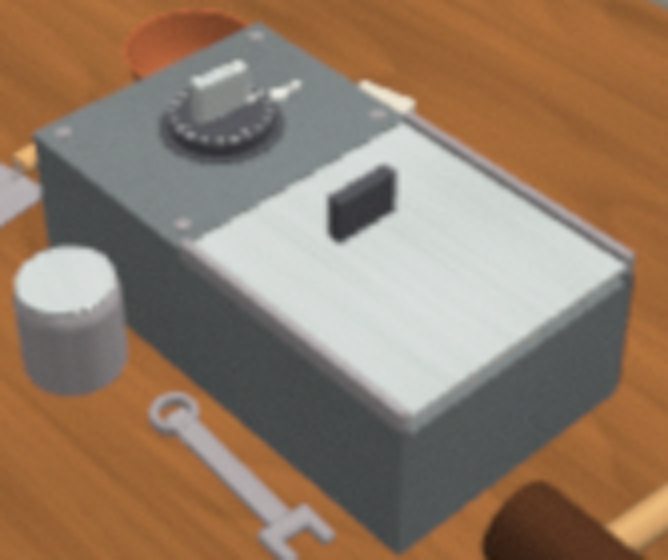

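Run:
```python
from h import *
t=np.load('top0.npy',allow_pickle=True).item();s=np.load('scene0.npy',allow_pickle=True).item()
px=lambda u,v:(165+(u+.5)/4.7-.5,130+(v+.5)/4.7-.5)
P={}
for n,u,v,z in [('deckBR',729,80,.116),('deckFR',725,443,.116),('seamB',432,74,.116),('seamF',420,436,.116),('lidBL',68,72,.116),('lidFL',47,412,.116),('scBL',460,97,.117),('scBR',702,104,.117),('scFL',451,411,.117),('scFR',700,419,.117),('dial',578,255,.128),('gripBack',590,205,.160),('gripFront',580,278,.160),('bar',314,240,.145),('barTopB',312,190,.15),('barTopF',310,290,.15),('arrow',575,345,.116),('zero',572,312,.128)]:
    P[n]=onz(t,*px(u,v),z); print(n,np.round(P[n],4))
for a,b in [('deckFR','deckBR'),('seamF','seamB'),('lidFL','lidBL'),('scFL','scBL'),('scFR','scBR'),('gripFront','gripBack'),('barTopF','barTopB'),('deckBR','seamB'),('deckFR','seamF'),('seamF','lidFL'),('seamB','lidBL'),('deckFR','lidFL'),('scFR','scFL')]:
    d=P[b]-P[a]; print(a,b,np.linalg.norm(d).round(4),np.degrees(np.arctan2(d[1],d[0])).round(1))
qx=lambda u,v:(165+(u+.5)/4-.5,160+(v+.5)/4-.5)
for n,u,v,z in [('dial',222,116,.128),('FR',33,137,.116),('lidBL',412,412,.116),('seamB',193,245,.116),('seamF',403,122,.116),('scr',63,132,.117),('scBL',183,224,.117),('scFL',378,115,.117),('scFR',257,35,.117),('barF',393,170,.15),('barB',333,205,.15),('lidFL',630,265,.116)]:
    print('S',n,onz(s,*qx(u,v),z).round(4))
```

```text
deckBR [ 0.6767 -0.1546  0.116 ]
deckFR [ 0.4805 -0.1491  0.116 ]
seamB [0.6785 0.0061 0.116 ]
seamF [0.4819 0.0099 0.116 ]
lidBL [0.6777 0.2048 0.116 ]
lidFL [0.4918 0.2064 0.116 ]
scBL [ 0.6654 -0.0092  0.117 ]
scBR [ 0.6628 -0.1397  0.117 ]
scFL [ 0.4951 -0.0062  0.117 ]
scFR [ 0.4927 -0.1361  0.117 ]
dial [ 0.577  -0.0719  0.128 ]
gripBack [ 0.5968 -0.0754  0.16  ]
gripFront [ 0.5591 -0.0703  0.16  ]
bar [0.58   0.0658 0.145 ]
barTopB [0.6054 0.0671 0.15  ]
barTopF [0.5529 0.0668 0.15  ]
arrow [ 0.531  -0.0711  0.116 ]
zero [ 0.5467 -0.0687  0.128 ]
deckFR deckBR 0.1963 -1.6
seamF seamB 0.1966 -1.1
lidFL lidBL 0.1859 -0.5
scFL scBL 0.1703 -1.0
scFR scBR 0.1701 -1.2
gripFront gripBack 0.0381 -7.8
barTopF barTopB 0.0524 0.3
deckBR seamB 0.1608 89.4
deckFR seamF 0.159 89.5
seamF lidFL 0.1968 87.1
seamB lidBL 0.1986 90.2
deckFR lidFL 0.3557 88.2
scFR scFL 0.13 88.9
S dial [ 0.5816 -0.0669  0.128 ]
S FR [ 0.6789 -0.15    0.116 ]
S lidBL [0.6745 0.204  0.116 ]
S seamB [0.6719 0.0098 0.116 ]
S seamF [0.4871 0.0115 0.116 ]
S scr [ 0.6617 -0.1393  0.117 ]
S scBL [ 0.6643 -0.0092  0.117 ]
S scFL [ 0.4947 -0.0051  0.117 ]
S scFR [ 0.4901 -0.1353  0.117 ]
S barF [0.5593 0.0732 0.15  ]
S barB [0.6099 0.0719 0.15  ]
S lidFL [0.4899 0.2113 0.116 ]
```

Call:
{"name": "drive_tool", "arguments": {"jaw": [0, 0, 0, 0, 0, 0, 0, 0, 0, 0], "offset": [[33, 34, 0], [66, 69, 0], [99, 103, 0], [132, 138, 0], [165, 172, 0], [199, 206, 0], [232, 241, 0], [265, 275, 0], [298, 310, 0], [331, 344, 0]], "roll": [0.14, 0.28, 0.42, 0.56, 0.7, 0.84, 0.98, 1.12, 1.26, 1.4], "newtons": 20}}

```text
t: 1.1
position: [0.5463, -0.1053, 0.249]
ee_rot: [-1.89, -2.507, 0.003]
wrist_force: [-0.1, -0.7, -0.2]
opening: 0.0855
```

Call:
{"name": "drive_tool", "arguments": {"jaw": [0, 0, 0, 0, 0, 0, 0, 0, 0, 0], "offset": [[8, 8, 0], [16, 16, 0], [24, 24, 0], [32, 33, 0], [32, 33, -5], [32, 33, -10], [32, 33, -20], [32, 33, -30], [32, 33, -35], [32, 33, -35]], "roll": [0.13, 0.26, 0.39, 0.52, 0.65, 0.78, 0.91, 1.04, 1.17, 1.17]}}

```text
t: 2.1
position: [0.5773, -0.0721, 0.2124]
ee_rot: [-0.191, -3.132, 0.004]
wrist_force: [-0.2, 0.3, 0.5]
opening: 0.0853
```

Run:
```python
from plant import r, viewer
from h import *
s=r.read_state();print(s['position'],s['ee_rot'],s['joint_pos'][5],s['wrist_force'],s['ft_torque'])
c=viewer.capture('scene');f=c['frame'][:,:,::-1]
cv2.imwrite('pics/s1.png',cv2.resize(f[120:270,150:330],None,fx=4,fy=4,interpolation=cv2.INTER_CUBIC))
```

```text
[ 0.57732776 -0.07214344  0.21242018] [-0.19114415 -3.13198883  0.00384956] -0.0010917211056307979 [-0.18711521  0.29219921  0.54627398] [-0.00740432  0.00461928 -0.02968833]
```

View pics/s1.png

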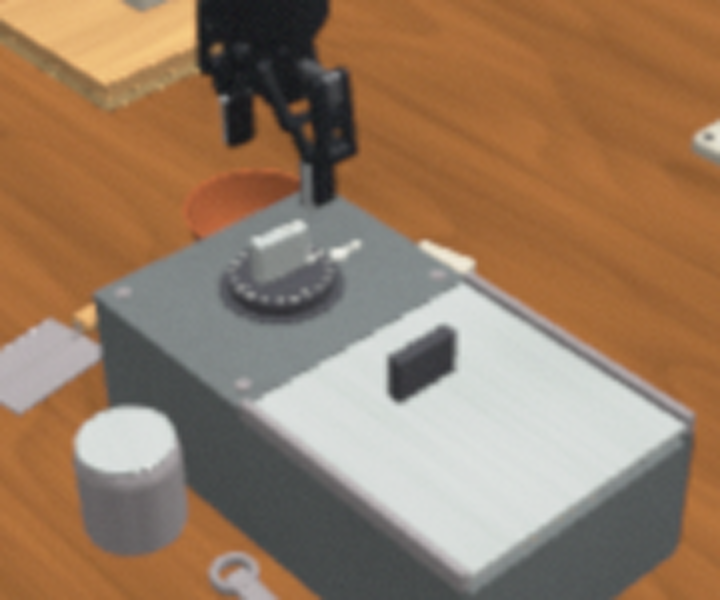

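The gripper stands over the dial, with its jaws across the grip. Next I descend and close gently.

Call:
{"name": "drive_tool", "arguments": {"jaw": [0, 0, 0, 0, 0.3, 0.5, 0.7, 0.8, 0.9, 1], "offset": [[1, 0, -15], [1, 0, -30], [1, 0, -45], [1, 0, -55], [1, 0, -60], [1, 0, -60], [1, 0, -60], [1, 0, -60], [1, 0, -60], [1, 0, -60]], "roll": [0, 0, 0, 0, 0, 0, 0, 0, 0, 0], "newtons": 20}}

```text
t: 3.15
position: [0.5791, -0.0727, 0.154]
ee_rot: [-0.196, -3.134, 0.005]
wrist_force: [-0.5, -1.2, 1.4]
opening: 0.0113
```

```bash
cat > st.py <<'E'
from plant import r
import numpy as np
s=r.read_state();e=s['ee_rot'];print(s['t'],s['position'].round(4),'bar',round(-2*np.arctan(e[0]/e[1]),4),'reading~',round(-2*np.arctan(e[0]/e[1])+.02,3),'F',s['wrist_force'].round(1),'T',s['ft_torque'].round(3),'open',round(s['opening'],4))
E
python3 st.py
```

```text
3.15 [ 0.5791 -0.0727  0.154 ] bar -0.1247 reading~ -0.105 F [-0.5 -1.2  1.4] T [-0.209  0.06   0.008] open 0.0113
```

Call:
{"name": "drive_tool", "arguments": {"jaw": [1, 1, 1, 1, 1, 1, 1, 1, 1, 1], "offset": [[0, 0, 0], [0, 0, 0], [0, 0, 0], [0, 0, 0], [0, 0, 0], [0, 0, 0], [0, 0, 0], [0, 0, 0], [0, 0, 0], [0, 0, 0]], "roll": [0.08, 0.16, 0.24, 0.32, 0.4, 0.48, 0.56, 0.64, 0.7, 0.733], "newtons": 20}}

```text
t: 4.15
position: [0.5791, -0.0727, 0.154]
ee_rot: [-0.943, 2.996, -0.005]
wrist_force: [-0.3, -1.1, -0.6]
opening: 0.011
```

```bash
python3 st.py;python3 - <<'E'
from plant import r, viewer
from h import *
for n,(a,b,x,y) in dict(scene=(140,230,170,290),top=(130,240,220,332)).items():
    f=viewer.capture(n)['frame'][:,:,::-1]
    cv2.imwrite(f'pics/{n}2.png',cv2.resize(f[a:b,x:y],None,fx=5,fy=5,interpolation=cv2.INTER_CUBIC))
E
```

```text
4.15 [ 0.5791 -0.0727  0.154 ] bar 0.6097 reading~ 0.63 F [-0.3 -1.1 -0.6] T [ 0.006  0.084 -0.033] open 0.011
```

View pics/scene2.png

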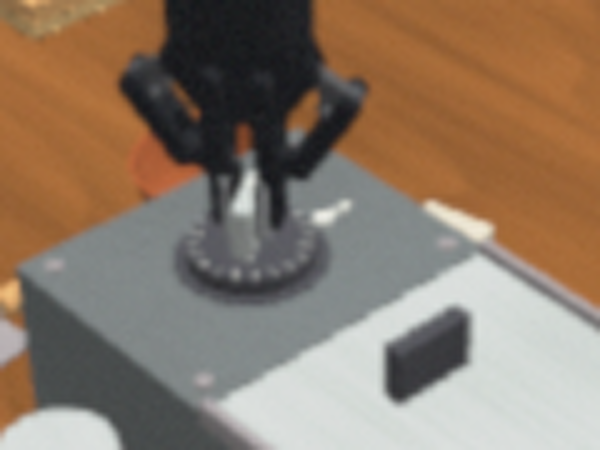

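View pics/top2.png

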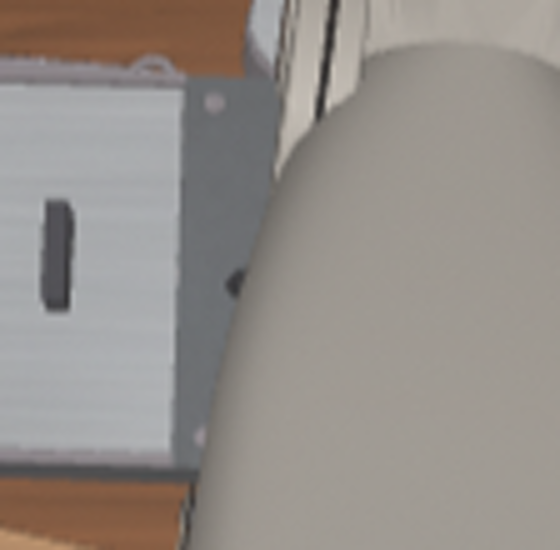

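The top view is hidden by the arm. In the scene view the grip has turned with the jaws to a reading of about 0.63. I'll rest on it for a second.

Call:
{"name": "drive_tool", "arguments": {"jaw": [1, 1, 1, 1, 1, 1, 1, 1, 1, 1], "offset": [[0, 0, 0], [0, 0, 0], [0, 0, 0], [0, 0, 0], [0, 0, 0], [0, 0, 0], [0, 0, 0], [0, 0, 0], [0, 0, 0], [0, 0, 0]], "roll": [0, 0, 0, 0, 0, 0, 0, 0, 0, 0]}}

```text
t: 5.25
position: [0.5791, -0.0728, 0.154]
ee_rot: [-0.94, 2.997, -0.006]
wrist_force: [0.1, -0.5, -0.4]
opening: 0.0116
```

Call:
{"name": "drive_tool", "arguments": {"jaw": [1, 1, 1, 1, 1, 1, 1, 1, 1, 1], "offset": [[0, 0, 0], [0, 0, 0], [0, 0, 0], [0, 0, 0], [0, 0, 0], [0, 0, 0], [0, 0, 0], [0, 0, 0], [0, 0, 0], [0, 0, 0]], "roll": [-0.07, -0.14, -0.21, -0.28, -0.35, -0.42, -0.49, -0.56, -0.63, -0.7]}}

```text
t: 6.25
position: [0.5791, -0.0727, 0.154]
ee_rot: [-0.148, -3.137, 0.005]
wrist_force: [-0.3, -1.7, -0.2]
opening: 0.0115
```

```bash
python3 st.py
```

```text
6.25 [ 0.5791 -0.0727  0.154 ] bar -0.0945 reading~ -0.075 F [-0.3 -1.7 -0.2] T [-0.016 -0.013  0.077] open 0.0115
```

Reading is now −0.075, and 18 is at −0.628, so −0.553 remains.

Call:
{"name": "drive_tool", "arguments": {"jaw": [1, 1, 1, 1, 1, 1, 1, 1, 1, 1], "offset": [[0, 0, 0], [0, 0, 0], [0, 0, 0], [0, 0, 0], [0, 0, 0], [0, 0, 0], [0, 0, 0], [0, 0, 0], [0, 0, 0], [0, 0, 0]], "roll": [-0.07, -0.14, -0.21, -0.28, -0.35, -0.41, -0.46, -0.51, -0.54, -0.555]}}

```text
t: 7.25
position: [0.5791, -0.0727, 0.154]
ee_rot: [-1.003, -2.975, 0.005]
wrist_force: [0.1, -0.7, -1.9]
opening: 0.0113
```

Call:
{"name": "drive_tool", "arguments": {"jaw": [1, 1, 1, 1, 1, 1, 1, 1, 1, 1], "offset": [[0, 0, 0], [0, 0, 0], [0, 0, 0], [0, 0, 0], [0, 0, 0], [0, 0, 0], [0, 0, 0], [0, 0, 0], [0, 0, 0], [0, 0, 0]], "roll": [0, 0, 0, 0, 0, 0, 0, 0, 0, 0]}}

```text
t: 8.25
position: [0.5792, -0.0727, 0.1541]
ee_rot: [-1.003, -2.975, 0.005]
wrist_force: [-0.7, -0.8, -1.0]
opening: 0.0116
```

```bash
python3 st.py;python3 - <<'E'
from plant import r, viewer
from h import *
for n,(a,b,x,y) in dict(scene=(140,230,170,290)).items():
    f=viewer.capture(n)['frame'][:,:,::-1]
    cv2.imwrite(f'pics/{n}3.png',cv2.resize(f[a:b,x:y],None,fx=5,fy=5,interpolation=cv2.INTER_CUBIC))
E
```

```text
8.25 [ 0.5792 -0.0727  0.1541] bar -0.6501 reading~ -0.63 F [-0.7 -0.8 -1. ] T [-0.022 -0.064  0.009] open 0.0116
```

View pics/scene3.png

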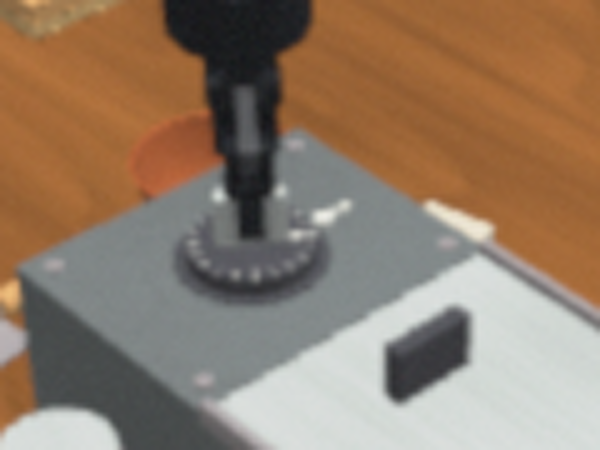

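The dial rests on 18 (−0.63). Now I turn slowly left, watching the torque.

Call:
{"name": "drive_tool", "arguments": {"jaw": [1, 1, 1, 1, 1, 1, 1, 1, 1, 1], "offset": [[0, 0, 0], [0, 0, 0], [0, 0, 0], [0, 0, 0], [0, 0, 0], [0, 0, 0], [0, 0, 0], [0, 0, 0], [0, 0, 0], [0, 0, 0]], "roll": [0.04, 0.08, 0.12, 0.16, 0.2, 0.24, 0.28, 0.32, 0.36, 0.4]}}

```text
t: 9.3
position: [0.5791, -0.0727, 0.154]
ee_rot: [-0.39, -3.116, 0.005]
wrist_force: [0.4, -1.1, -1.1]
opening: 0.0117
```

Call:
{"name": "drive_tool", "arguments": {"jaw": [1, 1, 1, 1, 1, 1, 1, 1, 1, 1], "offset": [[0, 0, 0], [0, 0, 0], [0, 0, 0], [0, 0, 0], [0, 0, 0], [0, 0, 0], [0, 0, 0], [0, 0, 0], [0, 0, 0], [0, 0, 0]], "roll": [0.04, 0.08, 0.12, 0.16, 0.2, 0.24, 0.28, 0.32, 0.36, 0.4]}}

```text
t: 10.3
position: [0.5791, -0.0727, 0.154]
ee_rot: [0.239, -3.132, 0.005]
wrist_force: [-0.4, -0.3, -0.2]
opening: 0.0115
```

Call:
{"name": "drive_tool", "arguments": {"jaw": [1, 1, 1, 1, 1, 1, 1, 1, 1, 1], "offset": [[0, 0, 0], [0, 0, 0], [0, 0, 0], [0, 0, 0], [0, 0, 0], [0, 0, 0], [0, 0, 0], [0, 0, 0], [0, 0, 0], [0, 0, 0]], "roll": [0.04, 0.08, 0.12, 0.16, 0.2, 0.24, 0.28, 0.32, 0.36, 0.4]}}

```text
t: 11.3
position: [0.5791, -0.0728, 0.154]
ee_rot: [-0.859, 3.022, -0.005]
wrist_force: [0.3, -0.7, -0.6]
opening: 0.0116
```

Call:
{"name": "drive_tool", "arguments": {"jaw": [1, 1, 1, 1, 1, 1, 1, 1, 1, 1], "offset": [[0, 0, 0], [0, 0, 0], [0, 0, 0], [0, 0, 0], [0, 0, 0], [0, 0, 0], [0, 0, 0], [0, 0, 0], [0, 0, 0], [0, 0, 0]], "roll": [0.04, 0.08, 0.12, 0.16, 0.2, 0.24, 0.28, 0.31, 0.33, 0.34]}}

```text
t: 12.3
position: [0.5791, -0.0728, 0.154]
ee_rot: [-1.358, 2.832, -0.005]
wrist_force: [0.9, -1.2, -1.3]
opening: 0.0118
```

```bash
python3 st.py
```

```text
12.3 [ 0.5791 -0.0728  0.154 ] bar 0.8942 reading~ 0.914 F [ 0.9 -1.2 -1.3] T [-0.023  0.096 -0.06 ] open 0.0118
```

Call:
{"name": "drive_tool", "arguments": {"jaw": [1, 1, 1, 1, 1, 1, 1, 1, 1, 1], "offset": [[0, 0, 0], [0, 0, 0], [0, 0, 0], [0, 0, 0], [0, 0, 0], [0, 0, 0], [0, 0, 0], [0, 0, 0], [0, 0, 0], [0, 0, 0]], "roll": [0.006, 0.012, 0.018, 0.024, 0.03, 0.036, 0.042, 0.048, 0.054, 0.06]}}

```text
t: 13.3
position: [0.5791, -0.0728, 0.154]
ee_rot: [-1.443, 2.79, -0.005]
wrist_force: [0.5, -1.1, -0.1]
opening: 0.0118
```

```bash
python3 st.py
```

```text
13.3 [ 0.5791 -0.0728  0.154 ] bar 0.9547 reading~ 0.975 F [ 0.5 -1.1 -0.1] T [-0.037  0.069 -0.091] open 0.0118
```

Call:
{"name": "drive_tool", "arguments": {"jaw": [1, 1, 1, 1, 1, 1, 1, 1, 1, 1], "offset": [[0, 0, 0], [0, 0, 0], [0, 0, 0], [0, 0, 0], [0, 0, 0], [0, 0, 0], [0, 0, 0], [0, 0, 0], [0, 0, 0], [0, 0, 0]], "roll": [0.004, 0.008, 0.012, 0.016, 0.02, 0.024, 0.028, 0.032, 0.036, 0.04]}}

```text
t: 14.3
position: [0.5791, -0.0728, 0.1541]
ee_rot: [-1.499, 2.76, -0.005]
wrist_force: [0.4, -0.8, -0.4]
opening: 0.0116
```

```bash
python3 st.py
```

```text
14.3 [ 0.5791 -0.0728  0.1541] bar 0.9951 reading~ 1.015 F [ 0.4 -0.8 -0.4] T [-0.039  0.021 -0.128] open 0.0116
```

Call:
{"name": "drive_tool", "arguments": {"jaw": [1, 1, 1, 1, 1, 1, 1, 1, 1, 1], "offset": [[0, 0, 0], [0, 0, 0], [0, 0, 0], [0, 0, 0], [0, 0, 0], [0, 0, 0], [0, 0, 0], [0, 0, 0], [0, 0, 0], [0, 0, 0]], "roll": [0.004, 0.008, 0.012, 0.016, 0.02, 0.024, 0.028, 0.032, 0.036, 0.04]}}

```text
t: 15.3
position: [0.5791, -0.0728, 0.1541]
ee_rot: [-1.554, 2.729, -0.005]
wrist_force: [0.4, -0.8, -0.4]
opening: 0.0115
```

```bash
python3 st.py
```

```text
15.3 [ 0.5791 -0.0728  0.1541] bar 1.0354 reading~ 1.055 F [ 0.4 -0.8 -0.4] T [-0.094  0.077 -0.092] open 0.0115
```

Call:
{"name": "drive_tool", "arguments": {"jaw": [1, 1, 1, 1, 1, 1, 1, 1, 1, 1], "offset": [[0, 0, 0], [0, 0, 0], [0, 0, 0], [0, 0, 0], [0, 0, 0], [0, 0, 0], [0, 0, 0], [0, 0, 0], [0, 0, 0], [0, 0, 0]], "roll": [0.004, 0.008, 0.012, 0.016, 0.02, 0.024, 0.028, 0.032, 0.036, 0.04]}}

```text
t: 16.3
position: [0.5791, -0.0728, 0.154]
ee_rot: [-1.609, 2.697, -0.005]
wrist_force: [0.9, -0.2, -0.5]
opening: 0.0117
```

```bash
python3 st.py
```

```text
16.3 [ 0.5791 -0.0728  0.154 ] bar 1.0757 reading~ 1.096 F [ 0.9 -0.2 -0.5] T [-0.089  0.049 -0.069] open 0.0117
```

Call:
{"name": "drive_tool", "arguments": {"jaw": [1, 1, 1, 1, 1, 1, 1, 1, 1, 1], "offset": [[0, 0, 0], [0, 0, 0], [0, 0, 0], [0, 0, 0], [0, 0, 0], [0, 0, 0], [0, 0, 0], [0, 0, 0], [0, 0, 0], [0, 0, 0]], "roll": [0.004, 0.008, 0.012, 0.016, 0.02, 0.024, 0.028, 0.032, 0.036, 0.04]}}

```text
t: 17.3
position: [0.5791, -0.0728, 0.154]
ee_rot: [-1.663, 2.664, -0.005]
wrist_force: [0.7, -0.8, -0.4]
opening: 0.0118
```

```bash
python3 st.py
```

```text
17.3 [ 0.5791 -0.0728  0.154 ] bar 1.116 reading~ 1.136 F [ 0.7 -0.8 -0.4] T [-0.083  0.046 -0.016] open 0.0118
```

Call:
{"name": "drive_tool", "arguments": {"jaw": [1, 1, 1, 1, 1, 1, 1, 1, 1, 1], "offset": [[0, 0, 0], [0, 0, 0], [0, 0, 0], [0, 0, 0], [0, 0, 0], [0, 0, 0], [0, 0, 0], [0, 0, 0], [0, 0, 0], [0, 0, 0]], "roll": [0.004, 0.008, 0.012, 0.016, 0.02, 0.024, 0.028, 0.032, 0.036, 0.04]}}

```text
t: 18.3
position: [0.5791, -0.0728, 0.154]
ee_rot: [-1.716, 2.63, -0.005]
wrist_force: [0.1, -0.8, -0.2]
opening: 0.0112
```

```bash
python3 st.py
```

```text
18.3 [ 0.5791 -0.0728  0.154 ] bar 1.1563 reading~ 1.176 F [ 0.1 -0.8 -0.2] T [-0.065  0.036 -0.09 ] open 0.0112
```

Call:
{"name": "drive_tool", "arguments": {"jaw": [1, 1, 1, 1, 1, 1, 1, 1, 1, 1], "offset": [[0, 0, 0], [0, 0, 0], [0, 0, 0], [0, 0, 0], [0, 0, 0], [0, 0, 0], [0, 0, 0], [0, 0, 0], [0, 0, 0], [0, 0, 0]], "roll": [0.004, 0.008, 0.012, 0.016, 0.02, 0.024, 0.028, 0.032, 0.036, 0.04]}}

```text
t: 19.3
position: [0.5791, -0.0728, 0.1541]
ee_rot: [-1.769, 2.595, -0.005]
wrist_force: [-0.3, -0.3, 0.5]
opening: 0.0114
```

```bash
python3 st.py
```

```text
19.3 [ 0.5791 -0.0728  0.1541] bar 1.1965 reading~ 1.217 F [-0.3 -0.3  0.5] T [-0.071  0.02  -0.044] open 0.0114
```

Call:
{"name": "drive_tool", "arguments": {"jaw": [1, 1, 1, 1, 1, 1, 1, 1, 1, 1], "offset": [[0, 0, 0], [0, 0, 0], [0, 0, 0], [0, 0, 0], [0, 0, 0], [0, 0, 0], [0, 0, 0], [0, 0, 0], [0, 0, 0], [0, 0, 0]], "roll": [0.004, 0.008, 0.012, 0.016, 0.02, 0.024, 0.028, 0.032, 0.036, 0.04]}}

```text
t: 20.3
position: [0.5791, -0.0728, 0.154]
ee_rot: [-1.82, 2.559, -0.005]
wrist_force: [-0.1, 0.3, -0.4]
opening: 0.0113
```

```bash
python3 st.py
```

```text
20.3 [ 0.5791 -0.0728  0.154 ] bar 1.2367 reading~ 1.257 F [-0.1  0.3 -0.4] T [-0.1    0.012 -0.362] open 0.0113
```

```bash
python3 - <<'E'
from plant import r, viewer
from h import *
f=viewer.capture('scene')['frame'][:,:,::-1]
cv2.imwrite('pics/s5.png',cv2.resize(f[140:230,170:290],None,fx=5,fy=5,interpolation=cv2.INTER_CUBIC))
E
python3 st.py
```

```text
20.35 [ 0.5792 -0.0728  0.154 ] bar 1.2368 reading~ 1.257 F [ 0.8 -0.2 -0.9] T [-0.047 -0.006 -0.286] open 0.0113
```

View pics/s5.png

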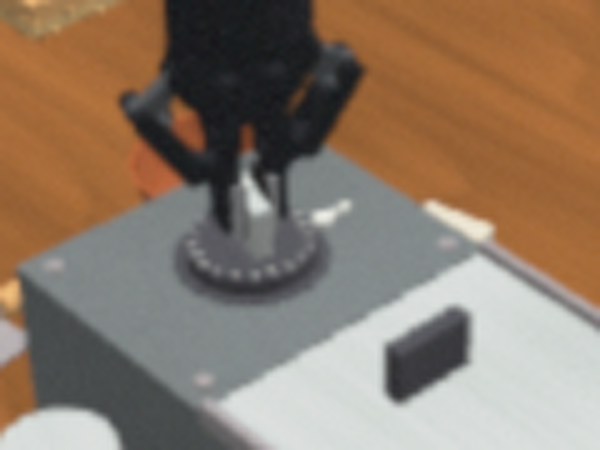

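The torque rose to about 0.3 N m at a reading of about 1.25, well inside 1.0–1.55 (mark 4) and below the 0.6 limit. I take that as the stop, so I release and lift.

Call:
{"name": "drive_tool", "arguments": {"jaw": [0.6, 0.3, 0, 0, 0, 0, 0, 0, 0, 0], "offset": [[0, 0, 0], [0, 0, 0], [0, 0, 0], [0, 0, 0], [0, 0, 0], [0, 0, 10], [0, 0, 25], [0, 0, 40], [0, 0, 55], [0, 0, 65]], "roll": [0, 0, 0, 0, 0, 0, 0, 0, 0, 0]}}

```text
t: 21.35
position: [0.5797, -0.0729, 0.2211]
ee_rot: [-1.82, 2.557, -0.008]
wrist_force: [0.4, -0.6, 0.7]
opening: 0.0853
```

Call:
{"name": "drive_tool", "arguments": {"jaw": [0, 0, 0, 0, 0, 0, 0, 0, 0, 0], "offset": [[0, 15, 0], [1, 30, 0], [1, 45, 0], [1, 60, 0], [1, 75, 0], [2, 90, 0], [2, 105, 0], [2, 120, 0], [2, 135, 0], [2, 141, 0]], "roll": [-0.13, -0.26, -0.39, -0.52, -0.65, -0.78, -0.91, -1.04, -1.17, -1.257]}}

```text
t: 22.35
position: [0.5817, 0.0695, 0.2215]
ee_rot: [-0.036, -3.141, 0.008]
wrist_force: [0.4, -0.1, 0.5]
opening: 0.0854
```

```bash
python3 st.py
python3 - <<'E'
from plant import r, viewer
from h import *
f=viewer.capture('scene')['frame'][:,:,::-1]
cv2.imwrite('pics/s6.png',cv2.resize(f[110:290,150:330],None,fx=3.3,fy=3.3,interpolation=cv2.INTER_CUBIC))
E
```

```text
22.35 [0.5817 0.0695 0.2215] bar -0.023 reading~ -0.003 F [ 0.4 -0.1  0.5] T [ 0.004 -0.015 -0.021] open 0.0854
```

View pics/s6.png

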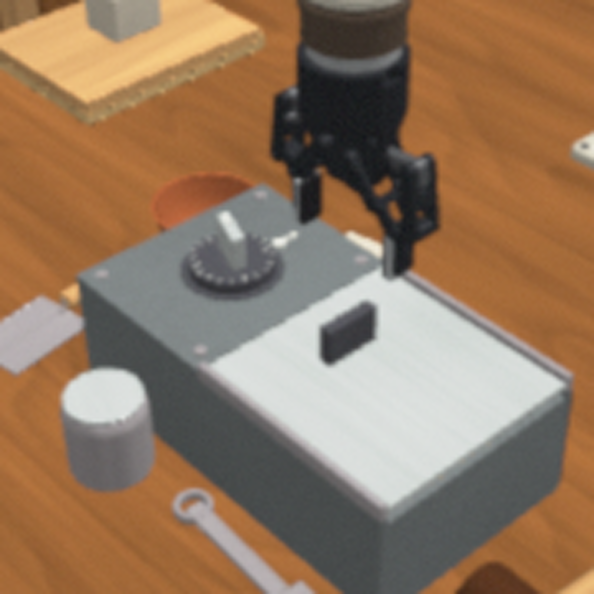

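The dial stays where it was left, and the gripper is centred over the lid bar. I descend and close.

Call:
{"name": "drive_tool", "arguments": {"jaw": [0, 0, 0, 0, 0, 0, 0.4, 0.8, 1, 1], "offset": [[0, -1, -15], [0, -1, -30], [0, -1, -45], [0, -1, -60], [0, -1, -72], [0, -1, -80], [0, -1, -80], [0, -1, -80], [0, -1, -80], [0, -1, -80]], "roll": [0, 0, 0, 0, 0, 0, 0, 0, 0, 0], "newtons": 30}}

```text
t: 23.4
position: [0.5822, 0.069, 0.1423]
ee_rot: [0.038, 3.14, -0.007]
wrist_force: [0.3, -1.1, -0.5]
opening: 0.0282
```

Call:
{"name": "drive_tool", "arguments": {"jaw": [1, 1, 1, 1, 1, 1, 1, 1, 1, 1], "offset": [[0, 0, 0], [0, 0, 0], [0, 0, 0], [0, 1, 0], [0, 2, 0], [0, 3, 0], [0, 4, 0], [0, 6, 0], [0, 8, 0], [0, 10, 0]], "roll": [0, 0, 0, 0, 0, 0, 0, 0, 0, 0]}}

```text
t: 24.4
position: [0.5826, 0.0791, 0.1428]
ee_rot: [0.038, 3.139, -0.008]
wrist_force: [-1.8, -2.1, 5.0]
opening: 0.0117
```

```bash
python3 st.py
```

```text
24.4 [0.5826 0.0791 0.1428] bar -0.0239 reading~ -0.004 F [-1.8 -2.1  5. ] T [-0.353  0.253  0.104] open 0.0117
```

The lid has moved 10 mm with only friction force, so the bolt has dropped. I continue.

Call:
{"name": "drive_tool", "arguments": {"jaw": [1, 1, 1, 1, 1, 1, 1, 1, 1, 1], "offset": [[0, 8, 0], [0, 16, 0], [0, 24, 0], [1, 32, 0], [1, 40, 0], [1, 48, 0], [1, 56, 0], [1, 64, 0], [1, 72, 0], [1, 80, 0]], "roll": [0, 0, 0, 0, 0, 0, 0, 0, 0, 0]}}

```text
t: 25.4
position: [0.5842, 0.1597, 0.1428]
ee_rot: [0.038, 3.138, -0.008]
wrist_force: [2.7, -3.5, 1.3]
opening: 0.0114
```

Call:
{"name": "drive_tool", "arguments": {"jaw": [1, 1, 1, 1, 1, 1, 1, 1, 1, 1], "offset": [[0, 3, 0], [0, 6, 0], [0, 9, 0], [0, 12, 0], [0, 15, 0], [0, 17, 0], [0, 19, 0], [0, 21, 0], [0, 23, 0], [0, 24, 0]], "roll": [0, 0, 0, 0, 0, 0, 0, 0, 0, 0]}}

```text
t: 26.4
position: [0.5847, 0.1838, 0.1429]
ee_rot: [0.038, 3.137, -0.008]
wrist_force: [4.7, -3.9, 1.2]
opening: 0.0113
```

```bash
python3 st.py
```

```text
26.4 [0.5847 0.1838 0.1429] bar -0.0242 reading~ -0.004 F [ 4.7 -3.9  1.2] T [-0.347 -0.708  0.143] open 0.0113
```

Now small steps until the end stop is felt.

Call:
{"name": "drive_tool", "arguments": {"jaw": [1, 1, 1, 1, 1, 1, 1, 1, 1, 1], "offset": [[0, 1, 0], [0, 1, 0], [0, 2, 0], [0, 2, 0], [0, 3, 0], [0, 3, 0], [0, 4, 0], [0, 4, 0], [0, 4, 0], [0, 4, 0]], "roll": [0, 0, 0, 0, 0, 0, 0, 0, 0, 0]}}

```text
t: 27.4
position: [0.5847, 0.1873, 0.1428]
ee_rot: [0.039, 3.137, -0.009]
wrist_force: [3.9, -4.5, 2.1]
opening: 0.0115
```

```bash
python3 st.py
```

```text
27.4 [0.5847 0.1873 0.1428] bar -0.0246 reading~ -0.005 F [ 3.9 -4.5  2.1] T [-0.611 -0.614  0.237] open 0.0115
```

Call:
{"name": "drive_tool", "arguments": {"jaw": [1, 1, 1, 1, 1, 1, 1, 1, 1, 1], "offset": [[0, 1, 0], [0, 1, 0], [0, 1, 0], [0, 2, 0], [0, 2, 0], [0, 2, 0], [0, 3, 0], [0, 3, 0], [0, 3, 0], [0, 3, 0]], "roll": [0, 0, 0, 0, 0, 0, 0, 0, 0, 0]}}

```text
t: 28.4
position: [0.5847, 0.1873, 0.1428]
ee_rot: [0.042, 3.137, -0.017]
wrist_force: [3.4, -10.4, 3.0]
opening: 0.0112
```

```bash
python3 st.py
```

```text
28.4 [0.5847 0.1873 0.1428] bar -0.0266 reading~ -0.007 F [  3.4 -10.4   3. ] T [-1.616 -0.529  0.25 ] open 0.0112
```

It is at the end stop (y holds at 0.187 and the force has risen). I let go and lift away.

Call:
{"name": "drive_tool", "arguments": {"jaw": [0.8, 0.5, 0.2, 0, 0, 0, 0, 0, 0, 0], "offset": [[0, 0, 0], [0, 0, 0], [0, 0, 0], [0, 0, 0], [0, 0, 0], [0, 0, 15], [0, 0, 35], [0, 0, 60], [0, 0, 85], [0, 0, 110]], "roll": [0, 0, 0, 0, 0, 0, 0, 0, 0, 0]}}

```text
t: 29.4
position: [0.5844, 0.1876, 0.2538]
ee_rot: [0.041, 3.137, -0.017]
wrist_force: [-0.3, 0.4, 0.1]
opening: 0.0852
```

Call:
{"name": "drive_tool", "arguments": {"jaw": [0, 0, 0, 0, 0, 0, 0, 0, 0, 0], "offset": [[-20, 0, 5], [-40, 0, 10], [-60, 0, 15], [-80, 0, 20], [-100, 0, 20], [-130, 0, 20], [-160, 0, 20], [-190, 0, 20], [-210, 0, 20], [-220, 0, 20]], "roll": [0, 0, 0, 0, 0, 0, 0, 0, 0, 0]}}

```text
t: 30.4
position: [0.3628, 0.1876, 0.2741]
ee_rot: [0.039, 3.137, -0.017]
wrist_force: [0.6, -0.3, 1.2]
opening: 0.0853
```

```bash
python3 st.py
python3 - <<'E'
from plant import r, viewer
from h import *
for n in('scene','top'):
    c=viewer.capture(n); np.save(n+'9.npy',c,allow_pickle=True); cv2.imwrite(f'pics/{n}9.png',c['frame'][:,:,::-1])
E
```

```text
30.4 [0.3628 0.1876 0.2741] bar -0.0251 reading~ -0.005 F [ 0.6 -0.3  1.2] T [ 0.063 -0.028 -0.042] open 0.0853
```

View pics/scene9.png

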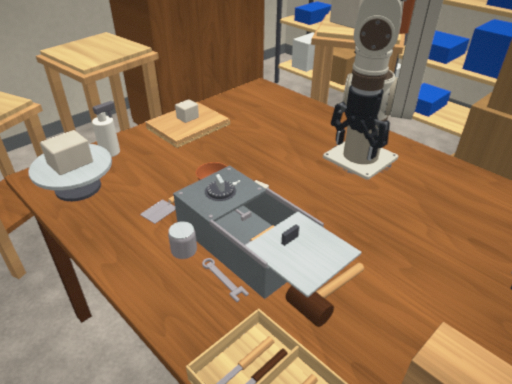

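View pics/top9.png

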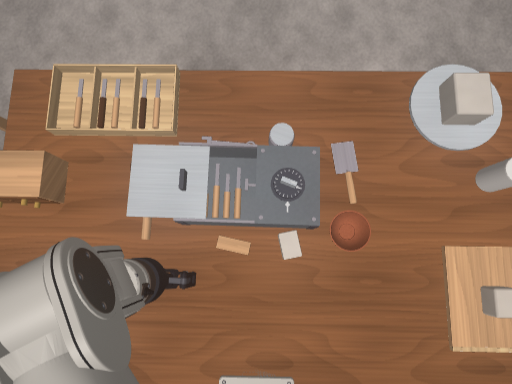

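In the top view, the lid bar moved from (231, 181) to (183, 180), which is about 120 mm. The dial grip points at about 4, and everything else on the bench is where it was. I'll hand it in.

Run:
```python
from h import *
a=np.load('top0.npy',allow_pickle=True).item();b=np.load('top9.npy',allow_pickle=True).item()
def bar(c,x0,x1):
    g=c['frame'][160:200,x0:x1].max(2); m=(g<85).astype(np.uint8); M=cv2.moments(m,True); return onz(c,x0+M['m10']/M['m00'],160+M['m01']/M['m00'],.145)
p,q=bar(a,215,245),bar(b,168,198);print(p,q,np.linalg.norm(q-p))
from plant import r
print(r.job_done())
```

```text
[0.57536438 0.06284062 0.145     ] [0.58007948 0.18037937 0.145     ] 0.1176332853872824
the job is handed in; nothing more can be done
None
```

The chest is open and the job is handed in, about 30 s into the 72 s allowed.

- **Dial:** I turned it left to about 0.63 rad (2) and right to about -0.63 rad (18), resting about a second on each. Then I turned it slowly left until the torque rose to about 0.3–0.36 N m at about 1.25 rad (mark 4). That is under the 0.6 N m limit, and I did not push further.
- **Lid:** It slid past the 5 mm locked play with only friction force, so the bolt had dropped. I pulled it until the position held and the force rose to about 10 N, at bar y 0.187. The expected fully open position was about 0.188. Then I let go and backed away.
- **Last checks:** The final pictures show the lid open, the dial at about 4, and the gripper clear of everything. By eye, the other things on the bench had not moved.
- **Disagreement:** Measuring the bar in the pictures gave 117.6 mm of lid travel instead of 120. That is about the camera's error, and the stop was also felt by force.
- **Dial readings:** They come from the gripper's angle and the chest's measured yaw (about -0.02 rad), because the arm hid the dial from the top camera while turning.

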